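# Load a glass bar into a trim saw's feed channel through its spring gate

### The arm

A 6-joint arm with a two-finger parallel gripper is mounted at the origin on the work surface. World frame = base frame: x ahead of the robot, y to its left, z up, the work surface at z = 0. Lengths are in m, angles in rad, forces in N, time in s.
With the tool pointing down it reaches from about 0.275 to 1 m from the base axis. Payload 8.4 kg.
Tool frame: the origin (TCP) lies on the centre line of the jaws, within the pads' length; the fingertips stand 17 mm ahead of it and the grasp point (between the pads) lies 2 mm behind it (bot.tcp_to_tips is the y of the fingertips in the tool frame, in m); y points along the fingers, z is the direction in which the jaws open and shut, and the axes are right-handed (so a half turn about y gives the same grasp; the last joint's range is limited). The gripper opens to 85 mm and grips with 20 to 120 N. Pads are 22 mm wide; open, the fingers measure 114 mm over their backs; the gripper's body (76 mm by 85 mm) begins 54 mm behind the grasp point. The pads swing forward as they close: fully open they stand 13 mm farther back than shut.
Start: joints at [-1.25, 0.353, 1.633, -0, 1.155, -0.002], TCP at [0.198, -0.593, 0.248] pointing down, gripper open.
Joint ranges: [-2.63, 2.63], [-0.92, 2.1], [0.06, 2.66], [-1.3, 4.44], [0, 2.69], [-3.02, 3.02]. Speed limits (rad/s): [2.22, 2.22, 2.79, 3.14, 3.14, 3.14].

### API

Orientations are given as a unit quaternion [x, y, z, w].
In Python, from workcell import bot, hand, kinematics, get_obs, vision, hand_in gives the robot as it stands. The module is installed in compiled form; this text tells all that it offers. Calls block until the motion is done:
- bot.reach(position, orientation): joint-space move of the TCP to a pose.
- bot.servo_line(position, ori=None, velocity=0.15): straight line of the TCP; ori=None keeps the orientation; velocity is the mean speed in m/s.
- bot.goto_joints(angles): joint-space move.
- hand.move_gripper(opening, strength=None): finger opening in m; strength is the grip in N (None keeps the last); returns when the fingers have stopped.
- bot.dwell(seconds).
- kinematics.solve_ik(position, orientation): joint angles nearest the present ones, or None.
- get_obs(): the state.
- vision.read_camera(name): name is "side" or "top"; returns a dict with "frame" (384x512x3 uint8, red, green, blue), "intrinsics" (3x3 intrinsics, pixels), "dist" ([k1, k2, p1, p2, k3] as OpenCV has them; the pictures are not rectified), "view" (4x4, takes a point from world to camera coordinates). Camera axes: x right, y down, z forward; pixel columns grow to the right and rows downward; lengths in m; the calibration is good to about 2 mm. A picture is of the moment at which its call begins. There is no depth.
A pose or a line that the arm cannot do raises bot.IKError and nothing moves.
- hand_in(): hands the job in, once; it reports no verdict.
The state is a dict: "time_s": time; "joint_pos": joint angles; "joint_vel": joint speeds; "joint_efforts": joint torques, N m; "position": TCP position; "orientation": TCP orientation; "wrist_force": force on the tool from outside, world axes, zero at the start; "ft_torque": the same for the moment, N m; "gripper_width": finger opening in m.
Only numpy, scipy, OpenCV 4.12 (cv2) and the standard library are available. Lean on these libraries where they do the work, as an engineer would, in place of code of your own. Each camera call takes 0.05 s, during which the arm holds its last target.

### The job

Load the long square glass bar into the feed channel of the trim saw: lay it gently on the open infeed, push it in through the spring gate until it bears lightly on the sprung buffer at the far end (the buffer should give 2 or 3 millimetres, not be driven in), then lift clear so that the gate swings fully shut behind it. Glass chips: do not drop or ram it, do not force the machine, and leave the short offcut, the paddle and the tumbler where they are.

Things in the scene. Friction and masses are not known exactly. Their poses are not given: they have to be found in the camera images.
- bar_center (a point): Centre of the long amber glass bar: a square bar 110 mm long (its x axis), 30 x 30 mm in section, about 0.25 kg, loose, lying on the table (centre 15 mm up). Either end may go first. The shorter glass bar beside it is not to be used.
- offcut_center (a point): Centre of the short amber glass offcut, 60 x 30 x 30 mm (60 along its x axis), loose on the table; leave it alone.
- paddle: Black paddle with a wooden handle, lying flat on the table to the right of the machine's infeed, 270 mm long, 75 mm wide, 24 mm high; origin at the table under the neck, blade towards its x; leave it alone.
- tumbler: Green glass tumbler, 72 mm across and 85 mm high, standing on the table to the right of the machine's infeed; origin at the centre of its foot; leave it alone.
- feeder: The saw's feed machine, fixed. Origin on the table under the middle of the shut gate; x = feed direction, y to its left, z up; the bar runs along y = 0. Grey bed 64 mm wide, top 20 mm above the table, from x = -165 to 235 mm; from x = -165 to -40 it is an open, flat infeed. The grey saw, 190 mm wide, 70 mm high (guard and motor 145), stands from x = 235 mm on.
- bed (a point): Point on the bed's top face (20 mm above the table) under the middle of the shut gate; axes as the feeder's. Steel guides 10 mm high above the bed funnel in: 52 mm apart inside at x = -40 mm, 37 mm apart from x = -10 mm on.
- gate (a joint): Angle of the steel gate across the channel, rad: 0 shut, 1.5 wide open. Plate 4 mm thick, 13 to 41 mm above the bed, from the hinge to y = -14 mm. It opens only inwards (feeder +x); its spring (0.04 N m shut, 0.14 at 1.3 rad) always shuts it. It leans on the bar's side with about 3 N and can shut only when the bar's tail is over 43 mm past x = 0. Lift fingers straight up out of its way.
- buffer (a joint): How far the rubber-faced sprung buffer closing the channel is pressed in, m: 0 untouched, 2 N per mm, range 12 mm. A good load presses it 1.5 to 6 mm (3 to 12 N); it may push the bar back as much when let go, which is right. Its place is set by hand and not measured: the untouched face is 160 to 200 mm past the gate; feel for it. The bar alone drags with 1 to 3 N, more while it rubs the gate.
- cover_edge (a point): Near edge of the clear roof over the channel, at its middle, on its top face: 108 mm past the gate, 40 mm above the bed (underside 36 mm). Roof and channel run on to x = 228 mm in the feeder's frame, 37 mm wide inside. Between gate and roof the channel is open above, with only the 10 mm guides beside it.
- hinge (a point): Top of the gate's hinge post, at feeder x = 0, y = +32 mm, 42 mm above the bed; post 10 mm thick. Fingers astride the bar would hit it, so the last part is done by pushing the bar's tail from behind with closed fingers, their tips above the 10 mm guides.
Things that resemble listed ones, but are neither listed nor needed, are in the scene too. Leave any blue or turquoise look-alike of the part that bears bar_center alone.

How it is judged:
By the outcome, as a careful person would: the job done as asked, in the order asked, and still so for the second after the job is handed in, with the robot touching nothing.
It also fails if it takes over 72 s, if anything falls off the work surface, if the arm or the gripper's body presses on something with over 40 N, if the wrist force passes 120 N, or if a joint passes its speed limit or range.

## Working session

There is one attempt and no reset: what is moved stays moved. The work goes in short steps, each a Python script; the robot and the scene stay as the last script left them, time stands still between calls to the robot, and variables do not carry over. Pictures are saved under pics/ and viewed, and the job is handed in when it is done.

```bash
mkdir -p pics; ls; python3 - <<'E'
from workcell import bot, hand, kinematics, get_obs, vision
import cv2
o=get_obs(); print({k:(v if not hasattr(v,'round') else v) for k,v in o.items()})
for n in("side","top"):
    c=vision.read_camera(n); cv2.imwrite(f"pics/{n}0.png",cv2.resize(c["frame"][:,:,::-1],(768,576),interpolation=cv2.INTER_CUBIC)); cv2.imwrite(f"raw_{n}0.png",c["frame"][:,:,::-1])
    print(n,c["intrinsics"],c["dist"],c["view"])
E
```

```text
pics
{'time_s': 0.0, 'joint_pos': array([-1.25035963e+00,  3.53690002e-01,  1.63414116e+00, -1.97099267e-05,
        1.15518687e+00, -2.40181363e-03]), 'joint_vel': array([-0.00142788,  0.00103071, -0.00014871,  0.00026842, -0.00150148,
       -0.00197622]), 'joint_efforts': array([-1.16084950e-03, -6.05252123e+01, -3.42065299e+01,  1.36686626e-05,
        9.38831217e-03,  9.88544372e-06]), 'position': array([ 0.19813757, -0.59228271,  0.24753251]), 'orientation': array([-0.11373446,  0.69841047, -0.69741731,  0.11356228]), 'wrist_force': array([-0.6390268 ,  0.19128134, -0.29699837]), 'ft_torque': array([-0.01961153,  0.00210217, -0.02284595]), 'gripper_width': 0.0855594504863949}
side [[439.24797936   0.         247.99407482]
 [  0.         439.24797936 188.31770809]
 [  0.           0.           1.        ]] [0.04098691 0.         0.         0.         0.        ] [[-0.77412268 -0.63296816 -0.00924021  0.3014447 ]
 [-0.42481043  0.53025611 -0.7337333   0.2901068 ]
 [ 0.46932949 -0.56407425 -0.67937476  0.86092349]
 [ 0.          0.          0.          1.        ]]
top [[444.03979659   0.         264.81686229]
 [  0.         444.03979659 192.66842836]
 [  0.           0.           1.        ]] [0.03317438 0.         0.         0.         0.        ] [[-0.01682608 -0.99980861 -0.00998126 -0.07330556]
 [-0.99314114  0.01786741 -0.11554837  0.4710094 ]
 [ 0.11570459  0.00796857 -0.99325171  1.18295153]
 [ 0.          0.          0.          1.        ]]
```

View pics/top0.png

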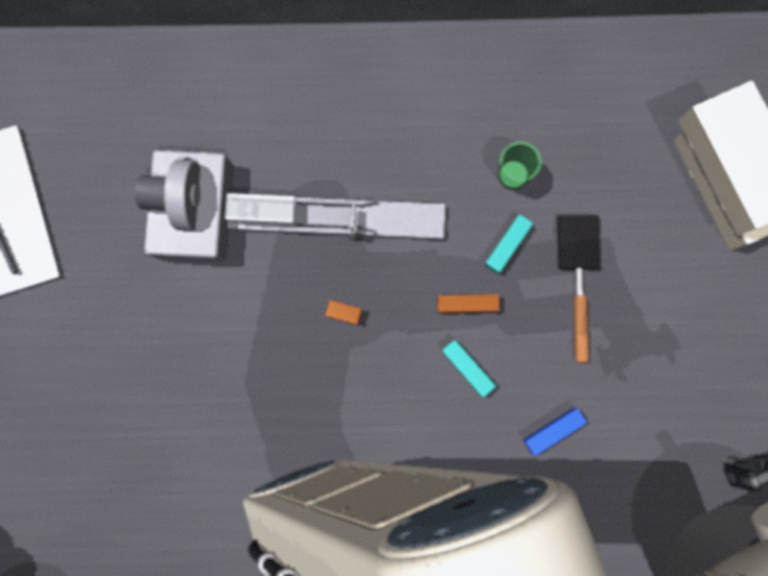

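View pics/side0.png

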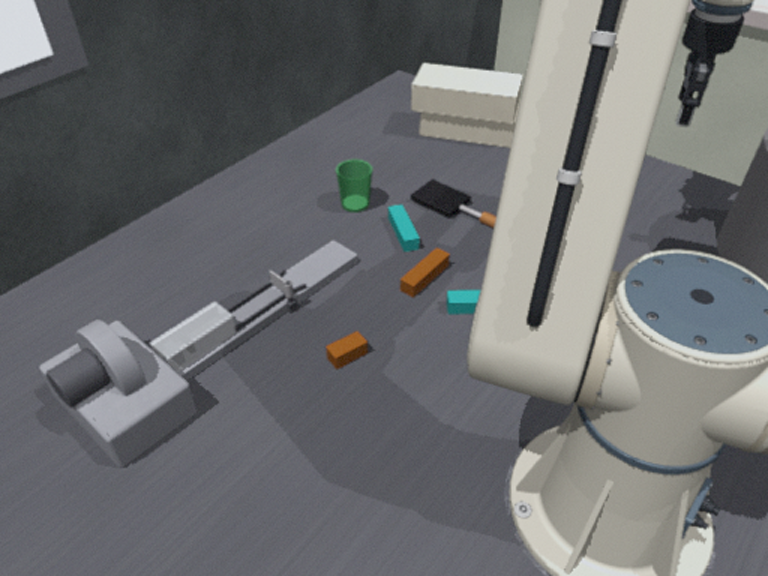

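The top view shows the long amber bar at about (470,303) and the offcut at (344,312). The infeed's open end is at (445,220), the gate at about (357,218), and the saw at the left. Next I'll measure them.

```bash
cat > h.py <<'E'
import numpy as np, cv2
def ray(c,px):
    p=cv2.undistortPoints(np.array([[px]],float),c["intrinsics"],np.array(c["dist"]))[0,0]
    V=c["view"];R=V[:3,:3];o=-R.T@V[:3,3];d=R.T@np.array([p[0],p[1],1.]);return o,d/np.linalg.norm(d)
def plane(c,px,z):
    o,d=ray(c,px);return o+d*(z-o[2])/d[2]
def tri(c1,p1,c2,p2):
    o1,d1=ray(c1,p1);o2,d2=ray(c2,p2)
    s=np.linalg.lstsq(np.stack([d1,-d2],1),o2-o1,rcond=None)[0]
    a=o1+s[0]*d1;b=o2+s[1]*d2;return (a+b)/2,np.linalg.norm(a-b)
def proj(c,P):
    V=c["view"];r,_=cv2.Rodrigues(V[:3,:3]);return cv2.projectPoints(np.array(P,float).reshape(-1,1,3),r,V[:3,3],c["intrinsics"],np.array(c["dist"]))[0][:,0]
E
python3 - <<'E'
from h import *
from workcell import vision
import pickle
C={n:vision.read_camera(n) for n in("side","top")}; pickle.dump(C,open("c0.pkl","wb"))
for n in C:
    f=C[n]["frame"];hsv=cv2.cvtColor(f,cv2.COLOR_RGB2HSV)
    m=cv2.inRange(hsv,(5,130,60),(20,255,255))
    for c in cv2.findContours(m,0,1)[0]:
        if cv2.contourArea(c)>60: print(n,cv2.contourArea(c),cv2.minAreaRect(c))
def crop(n,x,y,w,h,k,name):
    cv2.imwrite("pics/"+name,cv2.resize(C[n]["frame"][y:y+h,x:x+w,::-1],(w*k,h*k),interpolation=cv2.INTER_CUBIC))
crop("top",140,120,170,60,4,"t_feed.png")
crop("top",210,185,130,50,6,"t_bar.png")
crop("side",90,150,160,90,5,"s_feed.png")
crop("side",210,150,110,100,6,"s_bar.png")
E
```

```text
side 388.0 ((231.30003356933594, 232.60000610351562), (16.54690170288086, 27.72724151611328), 63.43495178222656)
side 475.5 ((282.7963562011719, 180.7760009765625), (14.327929496765137, 39.82222366333008), 47.72631072998047)
top 209.0 ((228.80191040039062, 207.94338989257812), (22.389768600463867, 10.71412181854248), 15.945395469665527)
top 264.0 ((387.1666259765625, 218.99539184570312), (42.15040969848633, 7.3860392570495605), 88.40885925292969)
top 406.5 ((312.0, 202.5), (11.0, 40.0), 90.0)
```

View pics/t_feed.png

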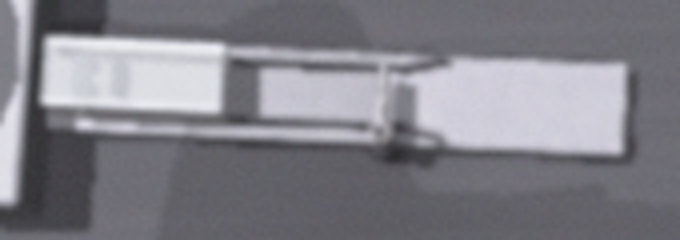

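View pics/t_bar.png

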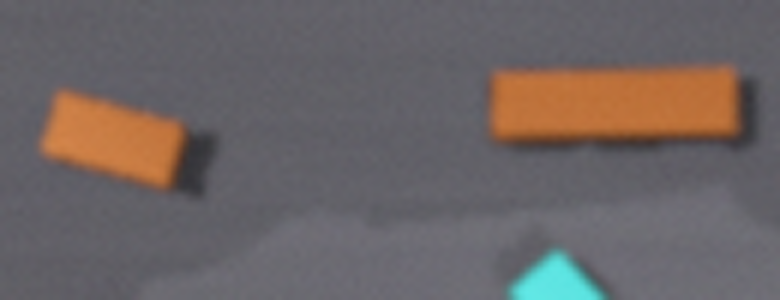

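View pics/s_feed.png

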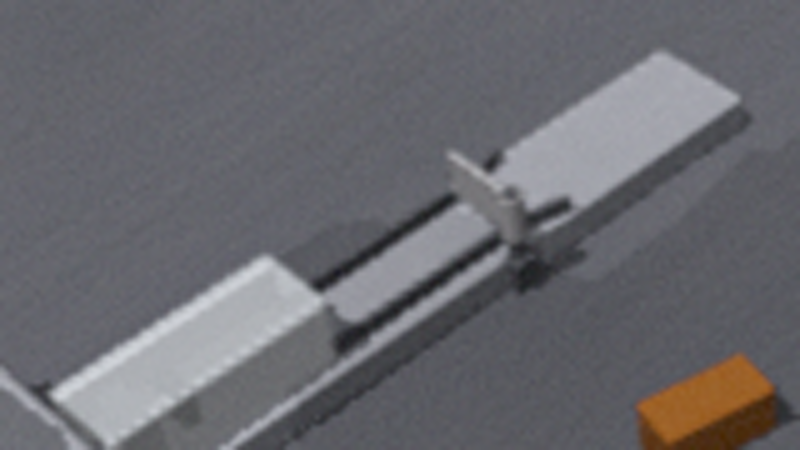

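View pics/s_bar.png

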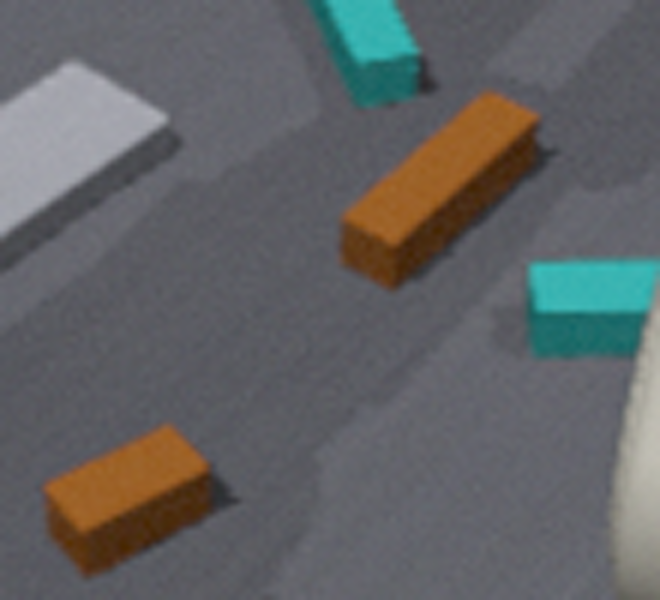

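```bash
python3 - <<'E'
from h import *
import pickle
C=pickle.load(open("c0.pkl","rb"));T,S=C["top"],C["side"]
f=lambda u,k,x0,y0:(x0+(u[0]+.5)/k-.5,y0+(u[1]+.5)/k-.5)
def go(name,t,s,tk,sk):
    P,g=tri(T,f(t,*tk),S,f(s,*sk));print(name,P.round(4),"gap",round(g*1000,1));return P
tb=(6,210,185);sb=(6,210,150);tf=(4,140,120);sf=(5,90,150)
b=[go("bar",t,s,tb,sb) for t,s in [((492,72),(345,217)),((738,67),(490,92)),((740,134),(540,119)),((493,138),(395,245))]]
b=np.array(b);print("ctr",b.mean(0),"len",np.linalg.norm(b[0]-b[1]),np.linalg.norm(b[3]-b[2]),"w",np.linalg.norm(b[0]-b[3]),np.linalg.norm(b[1]-b[2]))
e=[go("bedend",t,s,tf,sf) for t,s in [((627,63),(662,50)),((628,155),(742,98))]]
c=[go("cover",t,s,tf,sf) for t,s in [((224,43),(267,255)),((223,113),(327,300))]]
go("hinge",(386,148),(510,192),tf,sf);go("gatefree",(383,62),(450,152),tf,sf)
e=np.mean(e,0);c=np.mean(c,0);print(e,c,"dist should be .273",np.linalg.norm((e-c)[:2]),"yaw",np.degrees(np.arctan2(*(c-e)[[1,0]])))
# top view plane-based
for nm,P,z in [("tl",(492,72),.03),("tr",(738,67),.03),("br",(740,134),.03),("bl",(493,138),.03)]: print(nm,plane(T,f(P,*tb),z).round(4))
for nm,P,z in [("bed+x",(627,63),.02),("bed-x",(628,155),.02),("cov+x",(224,43),.06),("cov-x",(223,113),.06),("gate",(383,62),.061),("hinge",(386,145),.062)]: print(nm,plane(T,f(P,*tf),z).round(4))
for nm,P,z in [("bed+x",(662,50),.02),("bed-x",(742,98),.02),("cov+x",(267,255),.06),("cov-x",(327,300),.06)]: print("S",nm,plane(S,f(P,*sf),z).round(4))
E
```

```text
bar [ 0.4553 -0.1554  0.029 ] gap 5.1
bar [ 0.4562 -0.2666  0.0265] gap 4.2
bar [ 0.4267 -0.2658  0.0262] gap 1.9
bar [ 0.4262 -0.1544  0.0299] gap 2.8
ctr [ 0.44110555 -0.21055947  0.02789058] len 0.1111948996005526 0.11145603917358606 w 0.02908643367887881 0.02946422555907979
bedend [ 0.6281 -0.1731  0.0176] gap 3.9
bedend [ 0.5649 -0.1712  0.0165] gap 0.1
cover [0.6366 0.1005 0.0595] gap 4.1
cover [0.5898 0.1022 0.0594] gap 1.2
hinge [ 0.5667 -0.0043  0.0644] gap 8.3
gatefree [ 0.6212 -0.0066  0.0602] gap 4.6
[ 0.59647187 -0.17212762  0.01706068] [0.61318224 0.10130234 0.05942692] dist should be .273 0.27394010583400685 yaw 86.50278044957788
tl [ 0.4573 -0.1539  0.03  ]
tr [ 0.4576 -0.265   0.03  ]
br [ 0.4273 -0.2648  0.03  ]
bl [ 0.4274 -0.1537  0.03  ]
bed+x [ 0.6291 -0.1718  0.02  ]
bed-x [ 0.5642 -0.1709  0.02  ]
cov+x [0.6381 0.1018 0.06  ]
cov-x [0.5901 0.1025 0.06  ]
gate [ 0.6228 -0.0053  0.061 ]
hinge [ 0.5659 -0.0068  0.062 ]
S bed+x [ 0.6242 -0.1718  0.02  ]
S bed-x [ 0.5621 -0.1681  0.02  ]
S cov+x [0.6341 0.0998 0.06  ]
S cov-x [0.5886 0.1022 0.06  ]
```

```bash
python3 - <<'E'
from h import *
import pickle
from scipy.spatial.transform import Rotation as Ro
C=pickle.load(open("c0.pkl","rb"));T=C["top"]
g=cv2.GaussianBlur(cv2.cvtColor(T["frame"],cv2.COLOR_RGB2GRAY),(3,3),0).astype(float)
def edge(cols,r0,r1,sign,z,nm):
    pts=[]
    for u in cols:
        d=sign*np.diff(g[r0:r1,u]); i=int(np.argmax(d))
        if 0<i<len(d)-1:
            a,b,c=d[i-1:i+2]; s=(a-c)/(2*(a-2*b+c)) if a-2*b+c else 0
            pts.append(plane(T,(u,r0+i+.5+s),z))
    P=np.array(pts)[:,:2]; vx,vy,x,y=cv2.fitLine(P.astype(np.float32),cv2.DIST_HUBER,0,.001,.001).ravel()
    if vy<0:vx,vy=-vx,-vy
    n=np.array([-vy,vx]);r=(P-[x,y])@n
    print(nm,"yaw",np.degrees(np.arctan2(vy,vx)).round(2),"pt",x,y,"x at y=-.1:",x+(-.1-y)*vx/vy,"rms mm",(r.std()*1000).round(2))
edge(range(255,294),128,142,1,.02,"+x infeed")
edge(range(255,294),150,166,-1,.02,"-x infeed")
edge(range(165,230),145,162,-1,.02,"-x far")
edge(list(range(165,230))+list(range(255,294)),145,164,-1,.02,"-x all")
edge(range(152,194),125,136,1,.06,"roof +x")
edge(range(152,194),142,152,-1,.06,"roof -x")
g2=T["frame"][:,:,0].astype(float); g=cv2.GaussianBlur(g2,(3,3),0)
edge(range(295,330),190,202,1,.03,"bar +x")
edge(range(295,330),203,213,-1,.03,"bar -x")
print(Ro.from_quat([-0.11373446,0.69841047,-0.69741731,0.11356228]).as_matrix().round(3))
E
```

```text
+x infeed yaw 86.35 pt 0.63193613 -0.10967951 x at y=-.1: 0.6325534 rms mm 0.39
-x infeed yaw 86.17 pt 0.5687603 -0.10626041 x at y=-.1: 0.5691797 rms mm 0.28
-x far yaw 78.76 pt 0.5858338 0.086318366 x at y=-.1: 0.54880965 rms mm 4.21
-x all yaw 83.37 pt 0.5797578 -0.011583233 x at y=-.1: 0.56947786 rms mm 5.23
roof +x yaw 86.22 pt 0.64254445 0.16594882 x at y=-.1: 0.6249788 rms mm 0.12
roof -x yaw 86.18 pt 0.5932095 0.15226498 x at y=-.1: 0.5763606 rms mm 0.12
bar +x yaw 90.04 pt 0.4572286 -0.2065515 x at y=-.1: 0.45715576 rms mm 0.27
bar -x yaw 90.13 pt 0.4279899 -0.19787137 x at y=-.1: 0.42776638 rms mm 0.13
[[-0.948 -0.     0.317]
 [-0.317  0.001 -0.948]
 [ 0.    -1.    -0.001]]
```

```bash
cat >> h.py <<'E'
from scipy.spatial.transform import Rotation as Ro
YAW=np.radians(86.2); F=np.array([np.cos(YAW),np.sin(YAW),0]); L=np.array([-F[1],F[0],0]); O=np.array([.6067,-.006,0])
def feed(x,y=0,z=0): return O+F*x+L*y+np.array([0,0,z])
def quat(yaw): # yaw of bar direction; jaws across
    x=-np.array([np.cos(yaw),np.sin(yaw),0]);y=np.array([0,0,-1.]);return Ro.from_matrix(np.stack([x,y,np.cross(x,y)],1)).as_quat()
E
python3 - <<'E'
from h import *
from workcell import bot,hand,kinematics,get_obs,vision
q=quat(np.radians(90.1));c=np.array([.4418,-.2098,0])
def st(m): o=get_obs();print(m,round(o["time_s"],2),o["position"].round(4),o["wrist_force"].round(2),round(o["gripper_width"],4),o["joint_pos"].round(2))
print(bot.tcp_to_tips,kinematics.solve_ik(c+[0,0,.12],q),kinematics.solve_ik(feed(-97,0,0)*0+feed(-.097,0,.042),quat(YAW)),kinematics.solve_ik(feed(.08,0,.052),quat(YAW)))
hand.move_gripper(.055)
bot.reach(c+[0,0,.12],q);st("above")
bot.servo_line(c+[0,0,.023],velocity=.1);st("down")
for n in("side","top"):
    k=vision.read_camera(n); cv2.imwrite(f"pics/{n}1.png",cv2.resize(k["frame"][130:260,190:360,::-1],(680,520),interpolation=cv2.INTER_CUBIC))
E
```

```text
0.017 [-4.46413720e-01  3.17429008e-01  2.02950527e+00 -4.44089210e-16
  7.94658380e-01 -4.48159049e-01] [-1.72052055e-01  5.83858363e-01  1.80346288e+00 -4.44089210e-16
  7.54271414e-01 -1.05729543e-01] [ 1.17613906e-01  5.77383194e-01  1.78342921e+00 -4.44089210e-16
  7.80780246e-01  1.83936418e-01]
above 2.33 [ 0.4421 -0.2106  0.1203] [-0.05 -0.11  0.67] 0.0552 [-0.45  0.32  2.03 -0.    0.79 -0.45]
down 3.45 [ 0.4422 -0.21    0.0234] [ 0.38  0.28 -0.53] 0.0552 [-0.45  0.49  2.07  0.    0.58 -0.45]
```

View pics/side1.png

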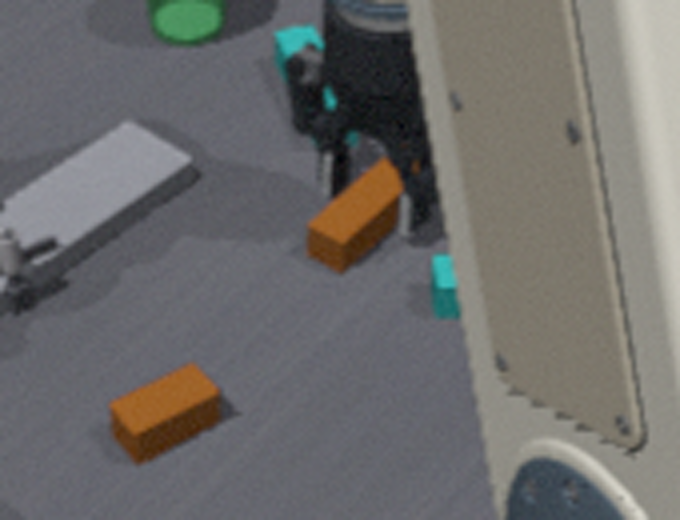

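View pics/top1.png

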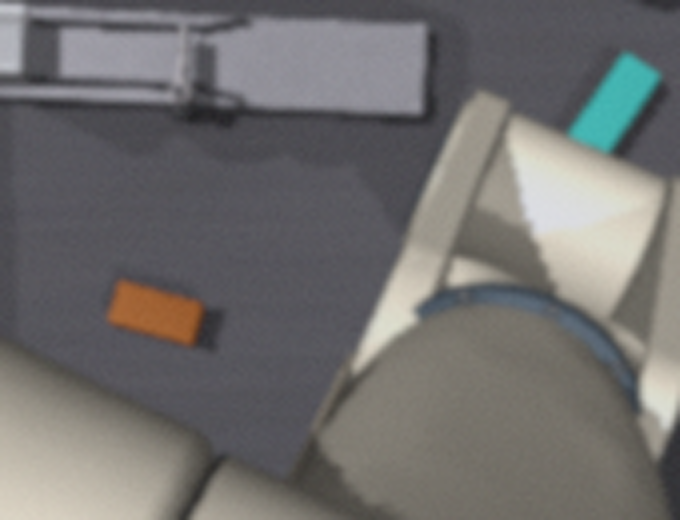

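In the side view the fingers stand astride the bar: the far finger is at about (335,175) and the near one at (425,195). The arm hides the bar from the top camera. I'll grip now and carry it over.

```bash
python3 - <<'E'
from h import *
from workcell import bot,hand,kinematics,get_obs,vision
def st(m): o=get_obs();print(m,round(o["time_s"],2),o["position"].round(4),o["wrist_force"].round(2),round(o["gripper_width"],4))
st("pre");hand.move_gripper(.02,30);st("gripped")
p=get_obs()["position"]
bot.servo_line(np.array([p[0],p[1],.13]),velocity=.12);st("lift")
bot.reach(feed(-.098,0,.13),quat(YAW));st("over")
bot.servo_line(feed(-.098,0,.055),velocity=.1);bot.dwell(.2);st("low")
for n in("side","top"):
    k=vision.read_camera(n); cv2.imwrite(f"pics/{n}2.png",cv2.resize(k["frame"][120:250,110:280,::-1],(680,520),interpolation=cv2.INTER_CUBIC))
E
```

```text
pre 3.55 [ 0.4422 -0.21    0.0236] [ 0.08  0.74 -0.17] 0.0551
gripped 3.89 [ 0.4421 -0.2099  0.0235] [-0.48  0.2   5.62] 0.0296
lift 4.93 [ 0.4416 -0.2097  0.1293] [ 0.3   0.49 -3.68] 0.0293
over 5.72 [ 0.5994 -0.1035  0.1289] [-0.54 -0.22 -2.4 ] 0.0299
low 6.82 [ 0.6007 -0.1039  0.0557] [-0.2   0.31 -1.62] 0.0293
```

View pics/side2.png

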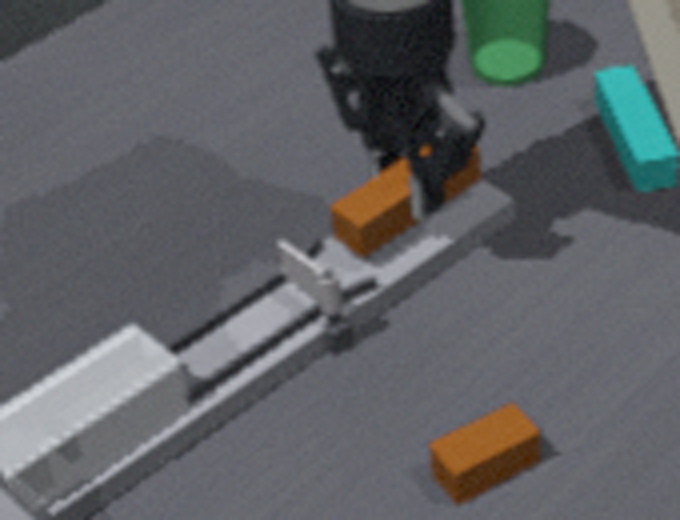

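View pics/top2.png

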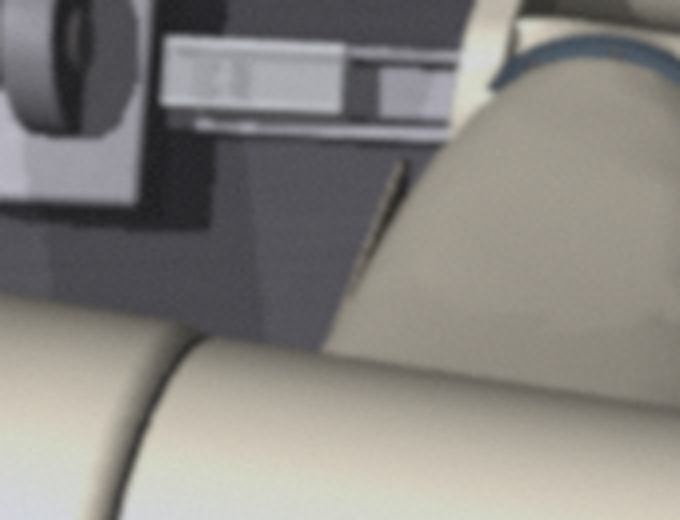

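```bash
python3 - <<'E'
from h import *
from workcell import vision
k=vision.read_camera("side")
im=k["frame"]; cv2.imwrite("pics/side3.png",cv2.resize(im[155:195,180:240,::-1],(780,520),interpolation=cv2.INTER_CUBIC))
# predicted nose corners at z .062
Q=proj(k,[feed(-.043,s*.015,z)+[0,0,0] for s in(1,-1) for z in(.0625,.0325)]);print(((Q-[180,155]+.5)*13).round(0))
E
```

```text
[[255. 280.]
 [268. 393.]
 [154. 213.]
 [168. 326.]]
```

View pics/side3.png

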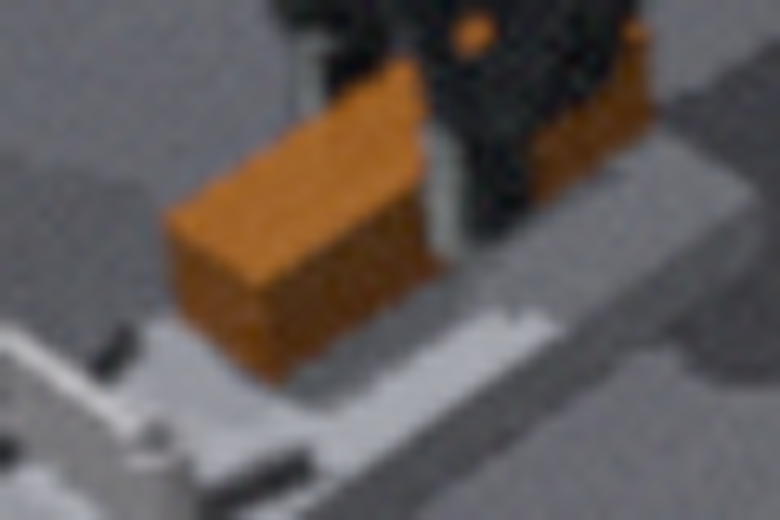

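The nose corners at (165,215) and (262,285) match the prediction to within 1 px, so the bar is on the channel line. Next I lower it, feeling for contact.

```bash
python3 - <<'E'
from h import *
from workcell import bot,hand,kinematics,get_obs,vision
def fz(n=5):
    a=[]
    for i in range(n): bot.dwell(.02);a.append(get_obs()["wrist_force"])
    return np.mean(a,0)
def st(m): o=get_obs();print(m,round(o["time_s"],2),o["position"].round(4),fz().round(2),round(o["gripper_width"],4))
bot.servo_line(feed(-.098,0,.0465),velocity=.04);f0=fz();print(f0)
z=.0465
while z>.041:
    z-=.0005; bot.servo_line(feed(-.098,0,z),velocity=.01); f=fz(4); print(round(z,4),get_obs()["position"][2].round(4),f.round(1))
    if f[2]-f0[2]>2.5: break
hand.move_gripper(.042);st("released")
bot.servo_line(feed(-.098,0,.12),velocity=.12);st("up")
E
```

```text
[ 0.21049153  0.05472173 -2.48170162]
0.046 0.0461 [-0.2  0.1 -2.7]
0.0455 0.0455 [ 0.2 -0.  -2.5]
0.045 0.045 [-0.1  0.3 -2.5]
0.0445 0.0444 [-0.2 -0.1 -2.5]
0.044 0.044 [-0.2  0.2 -2.2]
0.0435 0.0435 [ 0.4  0.3 -2.6]
0.043 0.0435 [-2.4  0.5  5.9]
released 9.91 [ 0.6003 -0.1038  0.0429] [ 0.31 -0.01  0.08] 0.0419
up 10.78 [ 0.5998 -0.1037  0.1195] [-0.25  0.22 -0.22] 0.042
```

```bash
python3 - <<'E'
from h import *
from workcell import bot,hand,kinematics,get_obs,vision
def st(m): o=get_obs();print(m,round(o["time_s"],2),o["position"].round(4),o["wrist_force"].round(2),round(o["gripper_width"],4))
hand.move_gripper(0.0,40)
bot.reach(feed(-.187,0,.12),quat(YAW));st("behind")
bot.servo_line(feed(-.187,0,.052),velocity=.1);bot.dwell(.2);st("low")
k=vision.read_camera("side");cv2.imwrite("pics/side4.png",cv2.resize(k["frame"][100:200,160:290,::-1],(780,600),interpolation=cv2.INTER_CUBIC))
print(((proj(k,[feed(-.153,0,.05),feed(-.153,.015,.05),feed(-.043,.015,.05),feed(-.187,0,.035)])-[160,100]+.5)*6).round())
E
```

```text
behind 11.79 [ 0.5941 -0.1936  0.1199] [0.26 0.87 0.69] 0.0
low 12.82 [ 0.5947 -0.1927  0.0527] [-0.44  0.36 -0.64] 0.0001
[[398. 348.]
 [421. 362.]
 [240. 481.]
 [451. 339.]]
```

View pics/side4.png

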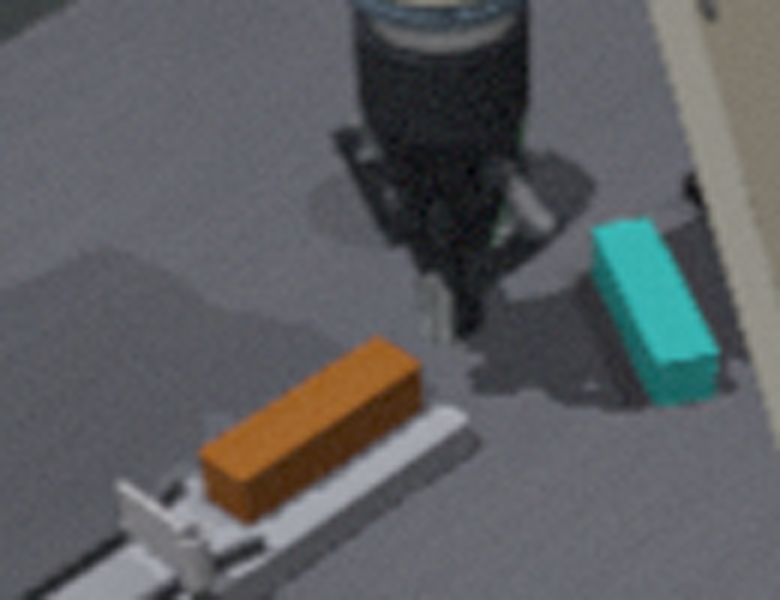

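The bar lies straight on the infeed, nose just short of the funnel at about (225,490). The closed fingers are behind its tail at (455,335), tips above guide height. Now I push in steps, reading the force each time.

```bash
cat >> h.py <<'E'
def fm(bot,get_obs,n=4):
    a=[]
    for i in range(n): bot.dwell(.02);a.append(get_obs()["wrist_force"])
    f=np.mean(a,0);return np.array([-f@F,f@L,f[2]])
E
python3 - <<'E'
from h import *
from workcell import bot,hand,kinematics,get_obs,vision
f0=fm(bot,get_obs,8);print("f0",f0.round(2))
x=-.187
while x<-.062:
    x+=.005; bot.servo_line(feed(x,0,.052),velocity=.04); f=fm(bot,get_obs,3)-f0
    print(round(x,3),f.round(1),end=" ; ")
    if abs(f).max()>10: print("STOP");break
print(get_obs()["time_s"],get_obs()["position"])
k=vision.read_camera("side");cv2.imwrite("pics/side5.png",cv2.resize(k["frame"][110:230,90:250,::-1],(800,600),interpolation=cv2.INTER_CUBIC))
E
```

```text
f0 [-0.13  0.06  0.05]
-0.182 [0.2 0.1 0.3] ; -0.177 [0.6 0.2 0.2] ; -0.172 [ 0.4 -0.2  0.2] ; -0.167 [-0.2  0.   0.2] ; -0.162 [ 0.  -0.5  0.1] ; -0.157 [-0.2  0.1  0.3] ; -0.152 [-0.  -0.2 -0.6] ; -0.147 [ 0.1 -0.2 -0.2] ; -0.142 [-0.3 -0.  -0.3] ; -0.137 [-0.2 -0.2  0.2] ; -0.132 [ 0.6  0.3 -0.2] ; -0.127 [ 0.2 -0.4 -0.5] ; -0.122 [ 1.5 -0.4 -0.3] ; -0.117 [ 2.8 -0.9 -0.8] ; -0.112 [ 3.8 -0.5 -0.4] ; -0.107 [ 3.3 -0.6 -0. ] ; -0.102 [ 2.3 -0.5 -0.3] ; -0.097 [ 1.7 -0.4 -0.5] ; -0.092 [ 2.  -0.8  0.6] ; -0.087 [ 1.5 -0.2 -0.2] ; -0.082 [ 1.2 -0.4  0.3] ; -0.077 [ 0.9 -0.2  0.1] ; -0.072 [ 0.9 -0.3 -0. ] ; -0.067 [ 0.3 -0.2 -0.5] ; -0.062 [ 0.8 -0.1 -0.2] ; 21.1333 [ 0.60259159 -0.0674987   0.0519815 ]
```

View pics/side5.png

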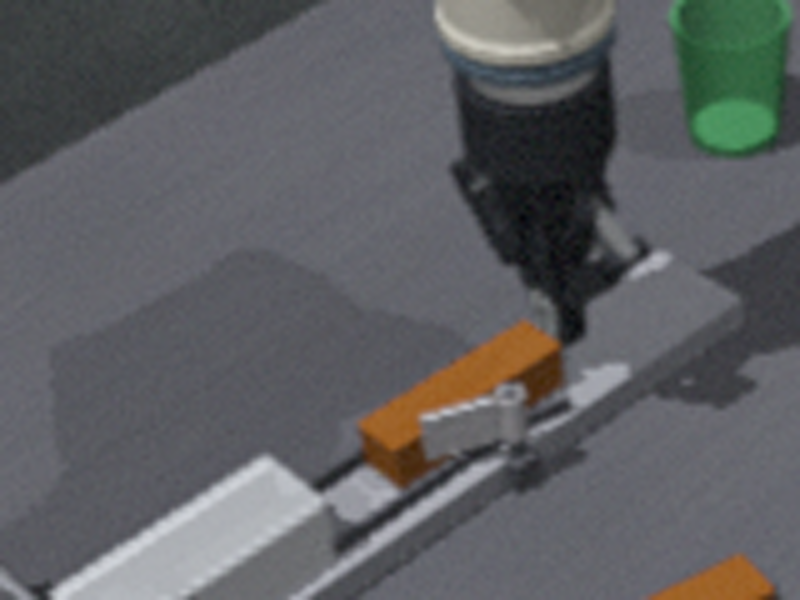

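The gate is open along the bar's side at (455,425). The nose at (390,460) is heading centrally for the roofed channel. I'll continue to just before the earliest buffer position, then use fine steps.

```bash
python3 - <<'E'
from h import *
from workcell import bot,hand,kinematics,get_obs,vision
x=-.062;f0=np.array([-.1,0,0])
while x<.0275:
    x+=.005; bot.servo_line(feed(x,0,.052),velocity=.04); f=fm(bot,get_obs,3)-f0
    print(round(x,3),f.round(1),end=" ; ")
    if abs(f).max()>8: print("STOP");break
print(get_obs()["time_s"],get_obs()["position"])
k=vision.read_camera("side");cv2.imwrite("pics/side6.png",cv2.resize(k["frame"][110:230,90:250,::-1],(800,600),interpolation=cv2.INTER_CUBIC))
E
```

```text
-0.057 [ 0.6 -0.1  0.4] ; -0.052 [-0.1  0.3  0.3] ; -0.047 [ 0.5 -0.2 -0.6] ; -0.042 [0.2 0.2 0. ] ; -0.037 [-0.4 -0.1  0.1] ; -0.032 [-0.2 -0.2  0.3] ; -0.027 [-0.5 -0.1  0.2] ; -0.022 [0.1 0.  0. ] ; -0.017 [0.7 0.2 0.2] ; -0.012 [ 0.2 -0.2  0.8] ; -0.007 [0.5 0.1 0.4] ; -0.002 [-0.1  0.3 -0.7] ; 0.003 [ 0.4 -0.1  0. ] ; 0.008 [0.  0.1 0.1] ; 0.013 [0.1 0.2 0.6] ; 0.018 [ 0.   0.1 -0. ] ; 0.023 [0.  0.3 0.6] ; 0.028 [-0.1 -0.3 -0.1] ; 27.0333 [0.60859907 0.0223143  0.0520005 ]
```

View pics/side6.png

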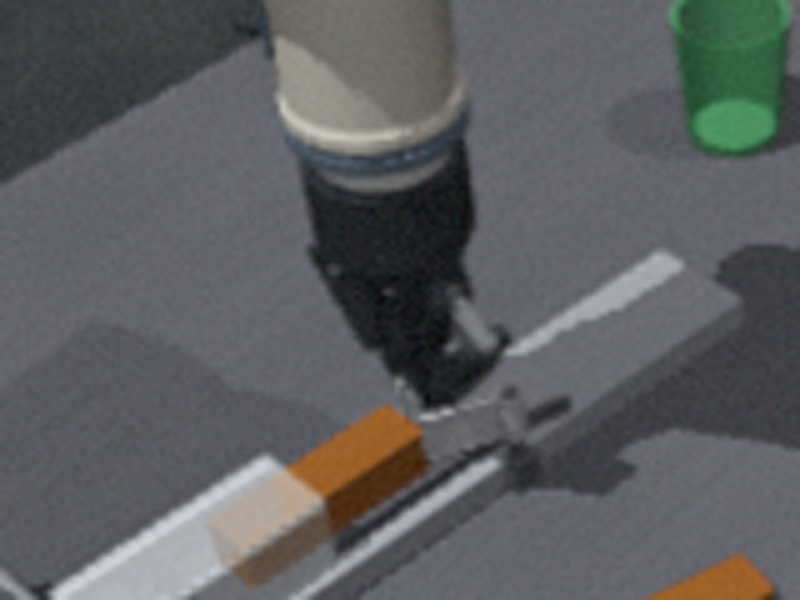

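```bash
python3 - <<'E'
from h import *
from workcell import bot,hand,kinematics,get_obs,vision
x=.028;f0=-.1
while x<.084:
    x+=.001; bot.servo_line(feed(x,0,.052),velocity=.02); f=fm(bot,get_obs,3)[0]-f0
    print(round(x,3),f.round(1),end=" ; ")
    if f>1.3:
        f=fm(bot,get_obs,8)[0]-f0;print("chk",f.round(1))
        if f>1.2:break
o=get_obs();print(o["time_s"],o["position"],(o["position"]-O)@F)
E
```

```text
0.029 1.7 ; chk 1.6
27.5167 [0.60859011 0.02289432 0.05197436] 0.02895605796089428
```

That reading is only the bar's own drag (1.6 N). I'll raise the threshold.

```bash
python3 - <<'E'
from h import *
from workcell import bot,hand,kinematics,get_obs,vision
x=.029;f0=-.1
while x<.082:
    x+=.001; bot.servo_line(feed(x,0,.052),velocity=.02); f=fm(bot,get_obs,3)[0]-f0
    print(round(x,3),f.round(1),end=" ; ")
    if f>3.6:
        f=fm(bot,get_obs,8)[0]-f0;print("chk",f.round(1))
        if f>3.4:break
o=get_obs();print(o["time_s"],o["position"],(o["position"]-O)@F)
E
```

```text
0.03 4.0 ; chk 4.0
27.95 [0.60865144 0.02382058 0.05198781] 0.02988435277002133
```

```bash
python3 - <<'E'
from h import *
from workcell import bot,hand,kinematics,get_obs,vision
print(fm(bot,get_obs,6),get_obs()["ft_torque"])
k=vision.read_camera("side");cv2.imwrite("pics/side7.png",cv2.resize(k["frame"][165:235,95:205,::-1],(770,490),interpolation=cv2.INTER_CUBIC))
P=[feed(.042,.015,.05),feed(.042,-.015,.05),feed(.152,.015,.05),feed(.152,-.015,.05),feed(.152,.015,.02),feed(.16,.015,.02),feed(.228,.0185,.02)]
print(((proj(k,P)-[95,165]+.5)*7).round())
k=vision.read_camera("top");cv2.imwrite("pics/top7.png",cv2.resize(k["frame"][115:165,145:245,::-1],(800,400),interpolation=cv2.INTER_CUBIC))
print(((proj(k,P)-[145,115]+.5)*8).round())
E
```

```text
[ 4.43503869 -0.17596032  0.2863654 ] [-0.68088484  0.0863246   0.01009409]
[[556. 225.]
 [502. 185.]
 [300. 394.]
 [247. 350.]
 [316. 454.]
 [297. 467.]
 [131. 589.]]
[[606. 257.]
 [611. 170.]
 [281. 242.]
 [287. 155.]
 [299. 261.]
 [276. 260.]
 [ 79. 260.]]
```

View pics/side7.png

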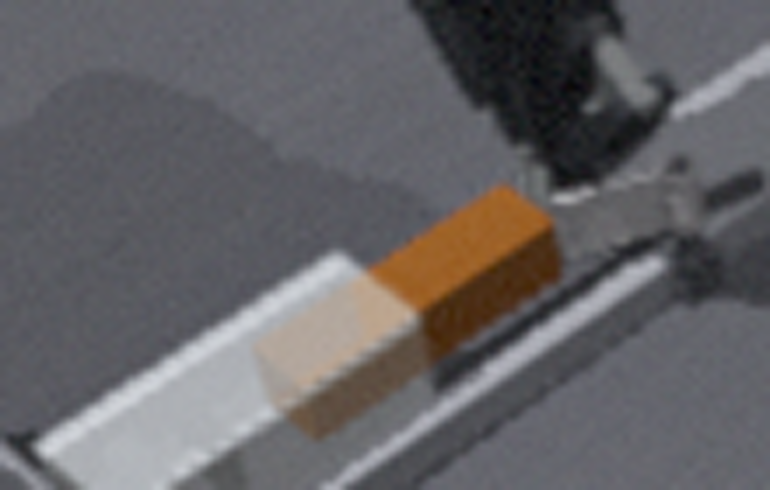

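View pics/top7.png

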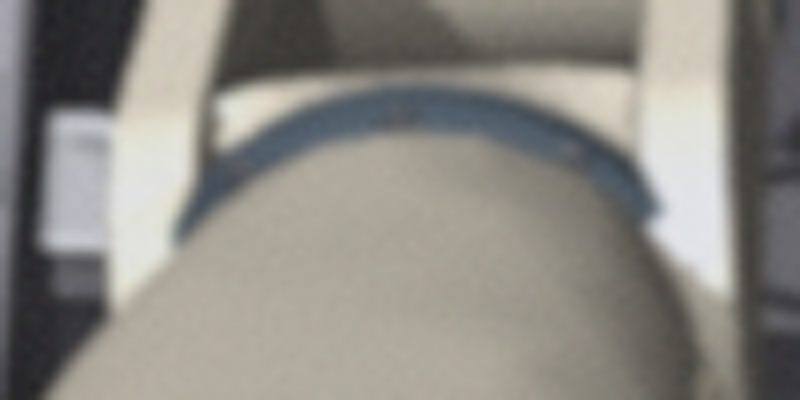

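```bash
python3 - <<'E'
from h import *
import pickle
C=pickle.load(open("c0.pkl","rb"));T,S=C["top"],C["side"]
def crop(c,x,y,w,h,k,name):
    cv2.imwrite("pics/"+name,cv2.convertScaleAbs(cv2.resize(c["frame"][y:y+h,x:x+w,::-1],(w*k,h*k),interpolation=cv2.INTER_CUBIC),alpha=2,beta=-220))
crop(T,145,122,65,36,12,"tbuf.png");crop(S,95,195,70,60,10,"sbuf.png")
for z in(.02,.035,.05):
    P=[feed(x,0,z) for x in(.108,.16,.17,.18,.19,.2,.21,.228)]
    print(z,"T",((proj(T,P)-[145,122]+.5)*12).round().tolist(),"S",((proj(S,P)-[95,195]+.5)*10).round().tolist())
E
```

```text
0.02 T [[642.0, 253.0], [418.0, 242.0], [375.0, 240.0], [332.0, 238.0], [289.0, 236.0], [245.0, 234.0], [202.0, 232.0], [125.0, 228.0]] S [[562.0, 218.0], [386.0, 335.0], [351.0, 359.0], [316.0, 382.0], [280.0, 406.0], [244.0, 430.0], [208.0, 454.0], [141.0, 498.0]]
0.035 T [[632.0, 238.0], [405.0, 227.0], [361.0, 225.0], [317.0, 223.0], [274.0, 221.0], [230.0, 219.0], [186.0, 217.0], [108.0, 213.0]] S [[552.0, 176.0], [374.0, 293.0], [339.0, 316.0], [303.0, 339.0], [267.0, 363.0], [231.0, 387.0], [194.0, 411.0], [126.0, 456.0]]
0.05 T [[621.0, 223.0], [391.0, 212.0], [347.0, 210.0], [303.0, 208.0], [259.0, 205.0], [214.0, 203.0], [170.0, 201.0], [91.0, 197.0]] S [[542.0, 132.0], [362.0, 249.0], [327.0, 272.0], [290.0, 296.0], [254.0, 319.0], [217.0, 343.0], [180.0, 368.0], [111.0, 412.0]]
```

View pics/tbuf.png

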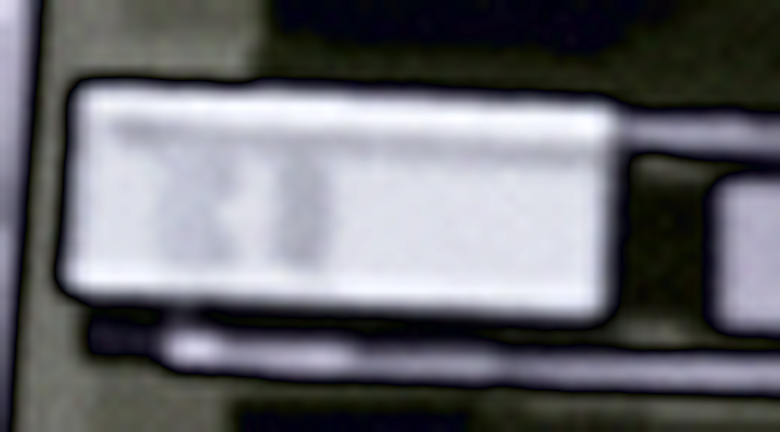

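View pics/sbuf.png

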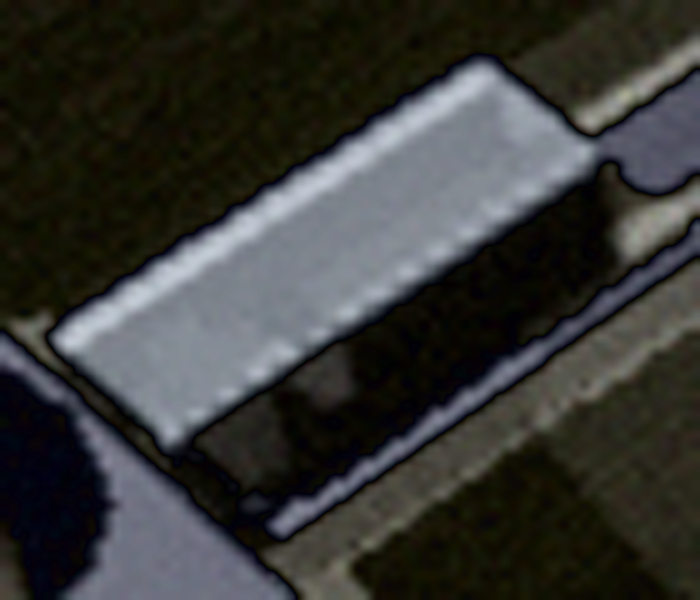

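The initial views put the rubber face at about x = 0.175, while the nose is now at about 0.152. So this 4 N is drag or gate rub, with the gate tip right at the bar's tail, and not the buffer. I'll go on cautiously.

```bash
python3 - <<'E'
from h import *
from workcell import bot,hand,kinematics,get_obs,vision
x=.030;f0=-.1
while x<.0395:
    x+=.001; bot.servo_line(feed(x,0,.052),velocity=.02); f=fm(bot,get_obs,3)
    print(round(x,3),f.round(1).tolist(),end=" ; ")
    if f[0]>6.5: print("STOP");break
o=get_obs();print(o["time_s"],o["position"],(o["position"]-O)@F)
k=vision.read_camera("side");cv2.imwrite("pics/side8.png",cv2.resize(k["frame"][165:235,95:205,::-1],(770,490),interpolation=cv2.INTER_CUBIC))
E
```

```text
0.031 [4.1, -1.1, -0.5] ; 0.032 [3.1, -2.4, -0.2] ; 0.033 [3.3, -2.4, 0.4] ; 0.034 [3.2, -2.3, 0.7] ; 0.035 [4.1, -1.7, 1.1] ; 0.036 [2.9, -2.6, 1.2] ; 0.037 [2.1, -2.1, 0.6] ; 0.038 [2.1, -2.8, 0.6] ; 0.039 [2.7, -2.1, 0.7] ; 0.04 [2.5, -2.4, 0.4] ; 31.15 [0.60933185 0.03398621 0.05198758] 0.040072726543358625
```

View pics/side8.png

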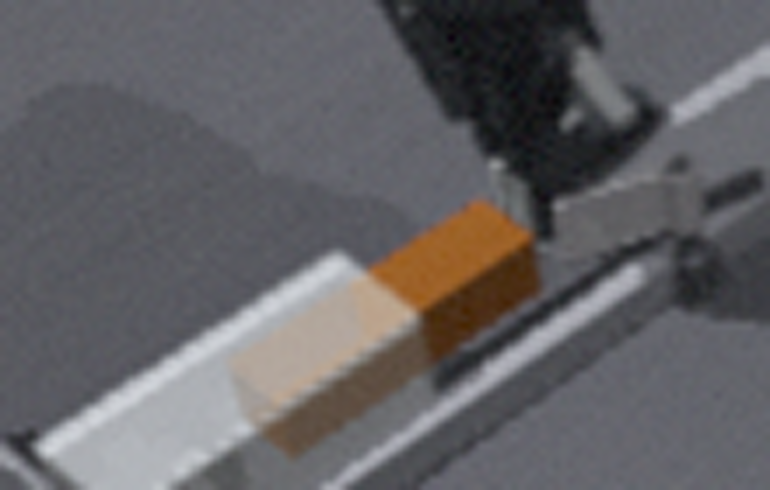

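As expected: the bar moved on, and the gate now leans on the fingers with about 2.4 N sideways at (600,215). I continue with a force baseline of about 2.5 N until the buffer shows.

```bash
python3 - <<'E'
from h import *
from workcell import bot,hand,kinematics,get_obs,vision
x=.040
while x<.078:
    x+=.001; bot.servo_line(feed(x,0,.052),velocity=.02); f=fm(bot,get_obs,4)
    print(round(x,3),f.round(1).tolist(),end=" ; ")
    if f[0]>5.5: print("STOP");break
o=get_obs();print(o["time_s"],o["position"],(o["position"]-O)@F)
k=vision.read_camera("side");cv2.imwrite("pics/side9.png",cv2.resize(k["frame"][165:235,95:205,::-1],(770,490),interpolation=cv2.INTER_CUBIC))
E
```

```text
0.041 [2.5, -2.6, 0.4] ; 0.042 [2.2, -2.5, 0.2] ; 0.043 [2.4, -1.9, 0.4] ; 0.044 [2.4, -2.3, 0.2] ; 0.045 [2.0, -2.1, 0.2] ; 0.046 [2.2, -2.3, 0.6] ; 0.047 [2.0, -2.1, 0.0] ; 0.048 [1.9, -2.4, 0.1] ; 0.049 [0.4, -0.3, -0.3] ; 0.05 [-0.2, -0.3, -0.2] ; 0.051 [-0.0, 0.1, -0.3] ; 0.052 [0.3, -0.0, -0.4] ; 0.053 [0.5, 0.3, -0.0] ; 0.054 [0.6, 0.2, 0.4] ; 0.055 [1.2, -0.1, 0.1] ; 0.056 [0.8, -0.0, 0.6] ; 0.057 [0.7, 0.4, 0.7] ; 0.058 [2.2, -0.2, 0.9] ; 0.059 [4.2, -0.4, 0.9] ; 0.06 [5.1, 0.1, 1.1] ; 0.061 [6.8, -0.5, 1.4] ; STOP
37.85 [0.61071266 0.05436909 0.05199921] 0.06050230090968333
```

View pics/side9.png

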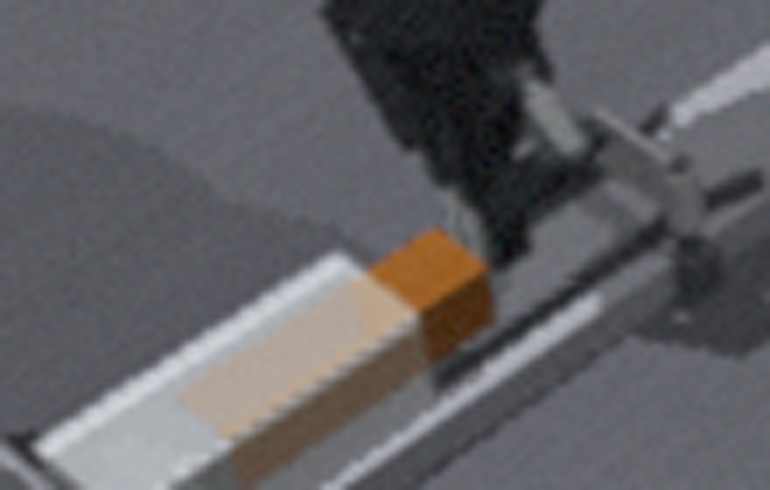

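The force rises at 2 N/mm from x≈0.0573 to 6.8 N, so the buffer is pressed about 3 mm. The gate has already swung shut behind the fingers at (645,165). I'll ease back a few millimetres so friction can't lift the tail, then go straight up.

```bash
python3 - <<'E'
from h import *
from workcell import bot,hand,kinematics,get_obs,vision
p0=get_obs()["position"];x0=(p0-O)@F
for d in(.001,.002,.003,.004,.005,.006):
    bot.servo_line(feed(x0-d,0,.052),velocity=.015);print(round(x0-d,4),fm(bot,get_obs,4).round(1).tolist(),end=" ; ")
bot.servo_line(feed(x0-.006,0,.15),velocity=.06);print(fm(bot,get_obs,4).round(1))
bot.servo_line(feed(x0-.006,0,.25),velocity=.2)
q=get_obs()["joint_pos"].copy();q[0]=-.95;bot.goto_joints(q)
bot.dwell(.3);print(get_obs()["time_s"],fm(bot,get_obs,4).round(1))
for n in("side","top"):
    k=vision.read_camera(n);cv2.imwrite(f"raw_{n}f.png",k["frame"][:,:,::-1]);cv2.imwrite(f"pics/{n}f.png",cv2.resize(k["frame"][:,:,::-1],(768,576),interpolation=cv2.INTER_CUBIC))
    x,y,w,h=(95,150,160,100) if n=="side" else (145,115,170,60)
    cv2.imwrite(f"pics/{n}fz.png",cv2.resize(k["frame"][y:y+h,x:x+w,::-1],None,fx=4.7,fy=4.7,interpolation=cv2.INTER_CUBIC))
E
```

```text
0.0595 [5.8, -0.3, 0.6] ; 0.0585 [2.6, -0.3, 0.4] ; 0.0575 [0.5, -0.3, -0.0] ; 0.0565 [-0.0, 0.1, 0.1] ; 0.0555 [-0.3, -0.1, 0.1] ; 0.0545 [-0.2, 0.1, 0.1] ; [-0.1 -0.1  0.1]
44.75 [-0.1 -0.1  0.1]
```

View pics/sidefz.png

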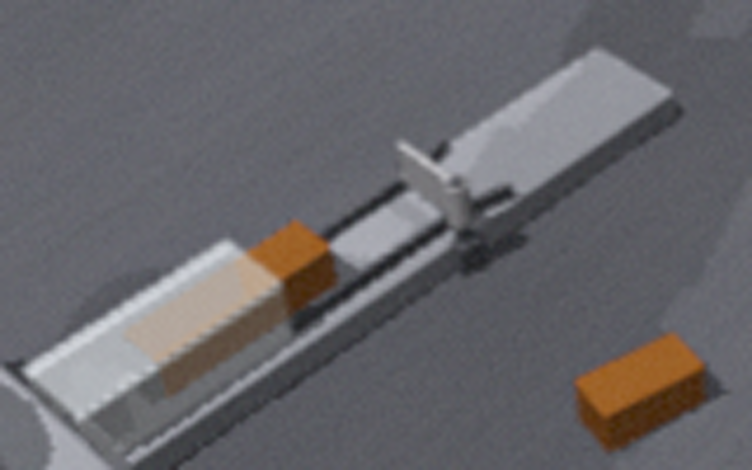

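View pics/topf.png

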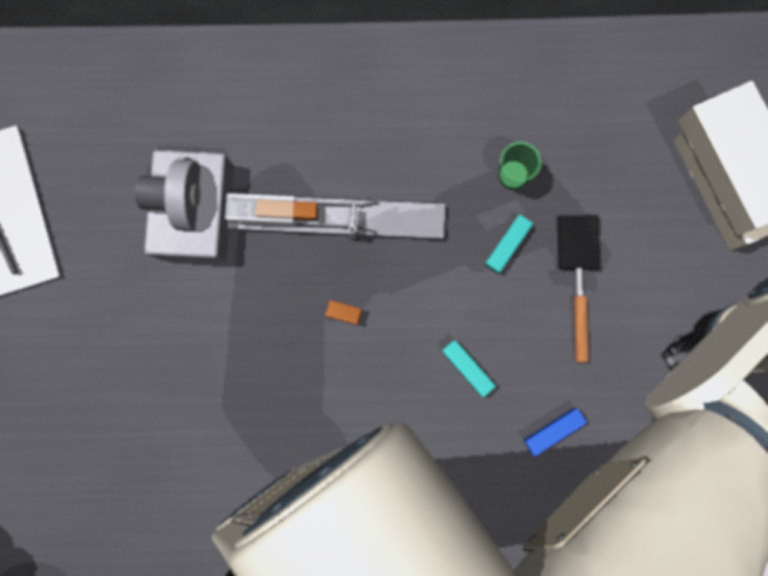

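View pics/topfz.png

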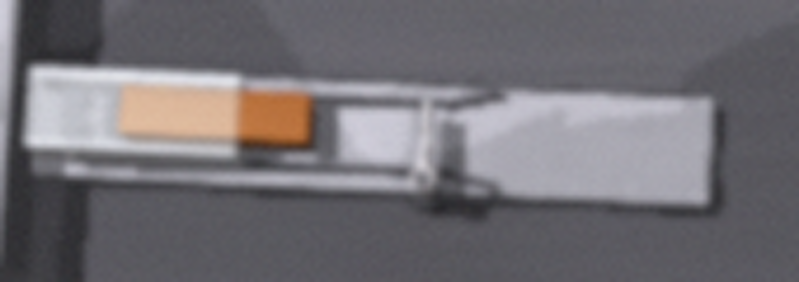

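The bar is seated in the channel, with its nose at the buffer at about (120,110) in the zoomed top view. The gate is shut at about (428,140), in the same pose as at the start. The offcut, paddle and tumbler have not moved. The arm is clear, so I'm handing in.

```bash
python3 -c "
from workcell import hand_in,get_obs
print(get_obs()['time_s']);print(hand_in())"
```

```text
44.9167
the job is handed in; nothing more can be done
None
```

The glass bar is loaded and the job is handed in at 44.9 s of the 72 s allowed; the hand-in call gives no verdict.

**What I did:** I gripped the bar with 30 N and lowered it onto the infeed in 0.5 mm steps until it touched, about 8 N at most. I then pushed its tail through the gate with closed fingers. I pressed the buffer to 6.8 N, eased back 6 mm so the tail would not lift, and raised the fingers straight up.

**Last checks:**
- **Buffer:** the force rose at about 2 N/mm over the last 3 mm or so, so it was pressed about 3 mm. It then pushed the bar back about 2.5 mm when I let go, and the final picture shows the nose at the buffer.
- **Gate:** it is fully shut behind the bar, in the same pose as at the start.
- **Other objects:** the offcut, paddle, tumbler and coloured look-alikes are where they were in the first picture.
- **Robot:** it touches nothing, and the wrist force reads about 0 N.

**What disagreed:**
- **False contact:** a rise to about 4.4 N with the nose at 152 mm past the gate looked like the buffer. It was gate rub: the pictures put the buffer near 175 mm, and the force fell off as I went on.
- **Buffer position:** by feel, the buffer face was at about 179 mm, roughly 4 mm beyond the picture estimate.
- **Cameras:** the two camera views differed by 2–4 mm in places.

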